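# Fit the tube-holder disc on the tilted rotator drive

## Robot

A 7-joint arm with a two-finger parallel gripper is mounted at the origin on the work surface. World frame = base frame: x ahead of the robot, y to its left, z up, the work surface at z = 0. Lengths are in m, angles in rad, forces in N, time in s.
With the tool pointing down it reaches from about 0.425 to 0.875 m from the base axis. Payload 4.7 kg.
Tool frame: the origin (TCP) lies midway between the tips of the shut fingers; the grasp point (between the pads) lies 19 mm behind it; y points along the fingers, x is the direction in which the jaws open and shut, and the axes are right-handed (so a half turn about y gives the same grasp; the last joint's range is limited). The gripper opens to 87 mm and grips with 3 to 60 N. Pads are 19 mm wide; open, the fingers measure 117 mm over their backs; the gripper's body (75 mm by 190 mm) begins 51 mm behind the grasp point.
Start: joints at [1.305, 0.321, -0.07, 1.45, 0.023, 1.371, -0.057], TCP at [0.179, -0.625, 0.223] pointing down, gripper open.
Joint ranges: [-2.86, 2.86], [-0.3, 2.09], [-1.38, 1.24], [0.06, 2.45], [-1.56, 4.7], [0.09, 2.05], [-2.69, 2.69]. Speed limits (rad/s): [2.57, 2.57, 3.14, 3.14, 3.14, 3.14, 3.14].

## Interface

Orientations are given as a 3x3 rotation matrix whose columns are the frame's x, y, z axes.
In Python, from workcell import env gives the robot as it stands. The module is installed in compiled form; this text tells all that it offers.
- The arm moves only by the tool drive_tool, never from a script. Its argument "motion" is a list of rows, each a list of 7 numbers: the closure, from 0 (fully open) to 1 (shut), then the shift along the tool's x, y, z in cm, then the turn, a rotation vector about the tool's x, y, z in rad. In form: [[hand, x, y, z, rx, ry, rz], ...]. A call has 1 to 20 rows; each row shifts and turns the commanded pose from where the row before left it, along the tool's axes as they then stand; what a row does not reach is not made up. A row lasts 1/8 s, in which the tool goes at most 62.5 mm and 10.7 degrees, less where a joint would pass 70% of its speed; a pose out of reach is approached as far as the arm can. A call is refused whole if a number of a shift passes 6.25 or a number of a turn 0.188, either way. A call with a gripper value outside its range is refused whole. The fingers move at their own pace and stop on an object; the grip force is fixed at half the most. Time passes only in rows, so rows that do not move let the fingers close. It gives the time, the measured TCP pose, the force and the opening at its end, in the units of the state.
- env.sense(): the state, without advancing time (a new reading comes with each control period).
- env.camera(name): name is "scene" or "top" or "wrist"; returns a dict with "image" (480x640x3 uint8, red, green, blue), "K" (3x3 intrinsics, pixels), "k1" (the pictures are not rectified: a ray, as slopes to the right and down, at radius r is drawn at 1 + k1 r^2 times it, then the intrinsics apply), "pose" (4x4, takes a point from camera to world coordinates). Camera axes: x right, y up, looking along -z (the intrinsics and any distortion apply to the point x, -y, -z); pixel columns grow to the right and rows downward; lengths in m; the calibration is good to about 2 mm. A picture is of the moment at which its call begins. There is no depth.
- env.sign_off(): hands the job in, once; it reports no verdict.
The state is a dict: "time_s": time; "joints": joint angles; "dq": joint speeds; "effort": joint torques, N m; "position": TCP position; "tcp_rot": TCP orientation; "wrist_force": force on the tool from outside, world axes, zero at the start; "torque": the same for the moment, N m; "width": finger opening in m.
Only numpy, scipy, OpenCV 4.12 (cv2) and the standard library are available. Lean on these libraries where they do the work, as an engineer would, in place of code of your own. Each camera call takes 0.05 s, during which the arm holds its last target. There are 200 camera calls.

## Task

Fit the round tube-holder disc onto the D-shaped spindle of the tilted tube-rotator drive: turn it on the spindle until its flat matches the spindle's, push it fully home and let go. Feel for the match, do not jam it on by force, and leave the oblong tube holder and the other things on the bench where they are.

Things in the scene. Friction and masses are not known exactly. Their poses are not given: they have to be found in the camera images.
- disc_mid (a point): Loose white round tube-holder disc, 0.12 kg; point on its axis 26 mm above its underside, z up. Plate 96 mm across, top face 22 mm above the underside; hub 48 mm across and 18 mm tall below it; upright grip bar on top, 12 mm wide (along y), 40 mm long (along x), from 22 to 52 mm above the underside. Rim tab on the +x side, reaching 58 mm from the axis. At first it lies on its hub.
- disc_foot (a point): Centre of the disc's underside, the mouth of its D-bore; axes as disc_mid. When home it lies on seat. The bore is 34 mm across and 18 mm deep, its flat 8 mm from the axis on the +x side, under the rim tab.
- seat (a point): Centre of the aluminium shoulder (54 mm across) at the spindle's foot, on which the disc's underside comes to rest. z runs along the spindle, out of the drive, 30 degrees from vertical, leaning to the robot's right and a little towards it; x points uphill along the sloping face; y is level. Fixed: these axes do not turn with the spindle.
- spindle_end (a point): Centre of the spindle's free end, 14 mm along z from seat; axes as seat. Steel D, 32 mm across, flat 7 mm from the axis, round edge of its end chamfered 2 mm (the flat has none). Its turn is not given: the flat faces x (uphill) or up to 0.75 rad either way round z. The disc goes on only with flats matched to about 0.1 rad (play then 1 mm a side), else its hub stops on this end. It does not turn by hand.
- drive: White tube-rotator drive, fixed, 170 x 130 mm, 140 mm high, with a sloping face 30 degrees from level; origin at the centre of its underside, low front edge to its own -x. The seat is 30 mm towards its -x from the origin and 125 mm above the bench. Wedging the disc on it with a jamming contact force over 150 N counts as forcing (a straight push of 30 N is well below it).
- paddle_mid (a point): The oblong tube holder, a bystander: plate 100 x 56 mm, with the same hub and grip bar as the disc; point on its axis 26 mm above its underside. It may have changed places with the disc. Leave it.
- pinkrack_top (a point): Pink microtube rack, 90 x 220 x 28 mm, long along y: a bystander. Point at the centre of its top.
- bluerack_top (a point): Blue tube rack, 100 x 60 x 54 mm, long along x: a bystander. Point at the centre of its top.
- bottle_top (a point): Glass bottle with blue cap, 66 mm across, 130 mm high: a bystander. Point at the centre of its top.
- tipbox_top (a point): Grey pipette-tip box with clear lid, 120 x 85 x 63 mm, long along x: a bystander. Point at the centre of its top.
- coldblock_top (a point): Small aluminium cooling block, 50 x 35 x 24 mm, long along x: a bystander. Point at the centre of its top.
- pipette_top (a point): White pipette lying flat, 210 mm long along its x, 24 mm high: a bystander. Point on its top.
Not all that is in view belongs to the job. Leave any green or turquoise look-alike of the part that bears disc_mid alone.

How it is judged:
By the outcome, as a careful person would: the job done as asked, in the order asked, and still so for the second after the job is handed in, with the robot touching nothing.
It also fails if it takes over 61 s, if anything falls off the work surface, if the arm or the gripper's body presses on something with over 40 N, if the wrist force passes 120 N, or if a joint passes its speed limit or range.

## Working session

There is one attempt and no reset: what is moved stays moved. The work goes in short steps, Python scripts to look and compute and a tool call to move; the robot and the scene stay as the last step left them, time stands still between calls to the robot, and variables do not carry over. Pictures are saved under pics/ and viewed, about 8 in all and at most 12, crops included, and the job is handed in when it is done.

Besides the shell and the picture viewer there is one more tool, called after "Call:" as a command line: name --pt "numbers of a row" for each row, then --argument value for the rest. drive_tool: Moves the arm, as the interface text tells. Its arguments: {"type":"object","properties":{"motion":{"type":"array","items":{"type":"array","items":{"type":"number"}}}},"required":["motion"]}

```bash
mkdir -p pics; cat > h.py <<'E'
import numpy as np, cv2
from workcell import env
def snap(n,f):
    c=env.camera(n); cv2.imwrite('pics/'+f,c['image'][:,:,::-1]); np.savez('pics/'+f+'.npz',K=c['K'],k1=c['k1'],pose=c['pose']); return c
def load(f):
    return dict(np.load('pics/'+f+'.npz'))
def proj(c,P):
    P=np.atleast_2d(P); T=np.linalg.inv(c['pose']); q=P@T[:3,:3].T+T[:3,3]
    s=np.c_[q[:,0]/-q[:,2],-q[:,1]/-q[:,2]]; r2=(s**2).sum(1,keepdims=True); s=s*(1+c['k1']*r2)
    return s*[c['K'][0,0],c['K'][1,1]]+c['K'][:2,2]
def ray(c,uv):
    K=c['K']; d=(np.array(uv,float)-K[:2,2])/[K[0,0],K[1,1]]; s=d.copy()
    for _ in range(20): s=d/(1+c['k1']*(s@s))
    v=c['pose'][:3,:3]@np.array([s[0],-s[1],-1]); return c['pose'][:3,3],v
def atz(c,uv,z):
    o,v=ray(c,uv); return o+v*(z-o[2])/v[2]
def tri(obs):
    A=np.zeros((3,3));b=np.zeros(3)
    for c,uv in obs:
        o,v=ray(c,uv); v=v/np.linalg.norm(v); M=np.eye(3)-np.outer(v,v); A+=M;b+=M@o
    return np.linalg.solve(A,b)
E
python3 - <<'E'
from h import *
for n in ('scene','top'):
    c=snap(n,n+'0.png'); print(n,c['K'][0,0],c['k1'],c['pose'].round(3).tolist())
a=cv2.imread('pics/scene0.png');b=cv2.imread('pics/top0.png')
s=env.sense();print({k:np.round(v,3).tolist() for k,v in s.items()})
E
```

```text
scene 586.3826870601799 -0.0021441498020020634 [[0.801, -0.361, 0.478, 1.442], [0.599, 0.5, -0.625, -1.133], [-0.013, 0.787, 0.617, 1.217], [0.0, 0.0, 0.0, 1.0]]
top 470.873019441592 0.01102096575142825 [[0.02, 0.983, -0.18, 0.375], [-1.0, 0.018, -0.01, 0.001], [-0.007, 0.181, 0.984, 1.263], [0.0, 0.0, 0.0, 1.0]]
{'time_s': 0.1, 'joints': [1.305, 0.322, -0.07, 1.452, 0.023, 1.371, -0.057], 'dq': [0.001, -0.001, 0.0, -0.002, 0.0, 0.0, -0.001], 'effort': [-0.0, -49.257, -0.406, -31.34, -0.064, 0.039, 0.0], 'position': [0.179, -0.624, 0.222], 'tcp_rot': [[0.276, -0.001, 0.961], [-0.961, 0.002, 0.276], [-0.002, -1.0, -0.0]], 'wrist_force': [0.208, 0.201, 1.011], 'torque': [0.011, -0.047, 0.079], 'width': 0.087}
```

View pics/scene0.png

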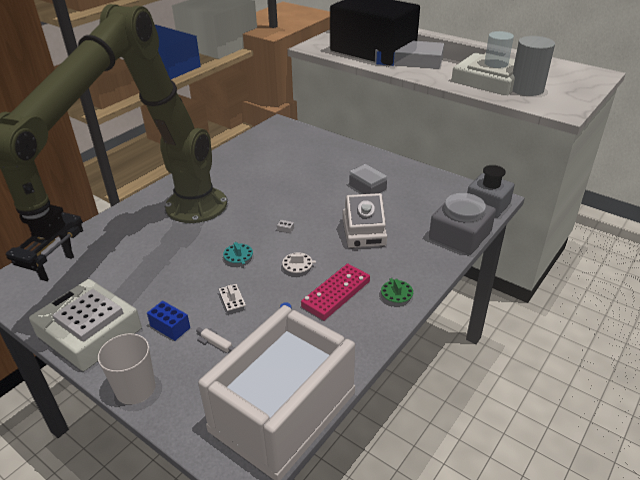

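View pics/top0.png

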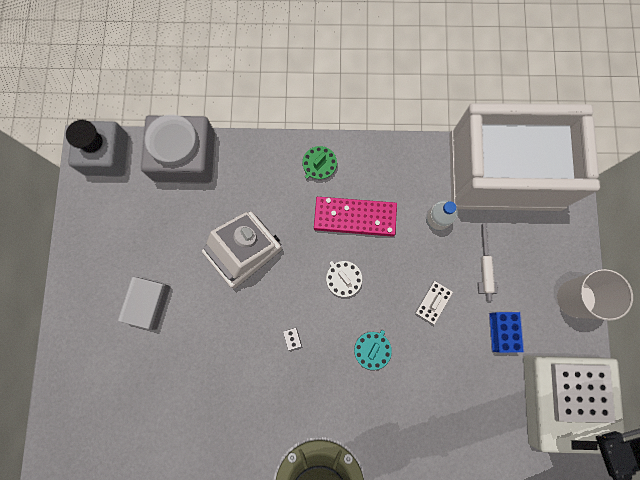

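Candidates: the white round disc at top (344,279) / scene (298,263), the white oblong paddle at (434,303), the turquoise disc at (373,350) and the green disc at (319,163). By the description I choose the white round one. The drive is at top (243,245). I'll check the choice with close crops.

```bash
python3 - <<'E'
from h import *
a=cv2.imread('pics/scene0.png');b=cv2.imread('pics/top0.png')
def cr(i,u,v,w,h,s): return cv2.resize(i[v:v+h,u:u+w],None,fx=s,fy=s,interpolation=cv2.INTER_CUBIC)
# 2x2 of 390x290
t=[cr(b,312,250,65,58,6),cr(b,200,205,90,80,4.33333),cr(a,270,240,65,58,6),cr(a,335,185,90,80,4.33333)]
t=[x[:346,:390] if 0 else cv2.copyMakeBorder(x,0,348-x.shape[0],0,390-x.shape[1],0) if x.shape[0]<=348 else x for x in t]
im=np.vstack([np.hstack(t[:2]),np.hstack(t[2:])]); print(im.shape)
cv2.imwrite('pics/crop1.png',cv2.resize(im,None,fx=0.86,fy=0.86))
E
```

```text
(696, 780, 3)
```

View pics/crop1.png

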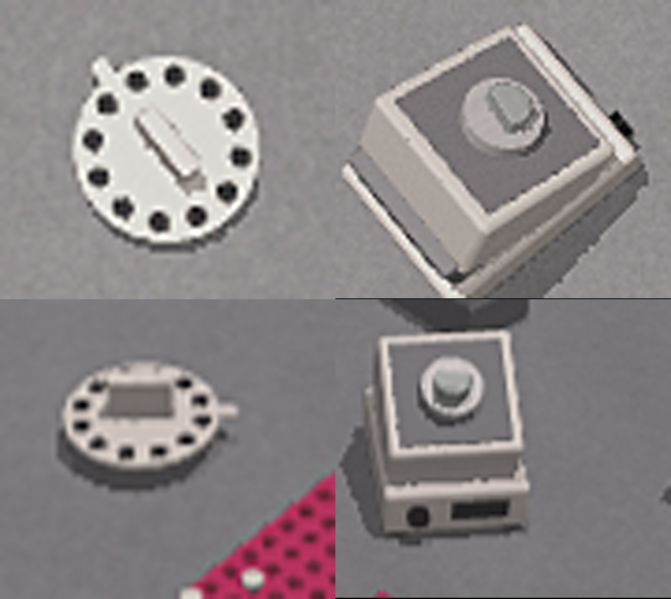

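```bash
python3 - <<'E'
from h import *
T=load('top0.png');S=load('scene0.png')
k=.86*4.33333
t=lambda u,v:(T,(200+(u-335)/k,205+v/k)); s=lambda u,v:(S,(335+(u-335)/k,185+(v-299.3)/k))
P={}
for n,a,b in [('seat',(503,116),(452,388)),('FR',(515,30),(522,443)),('FL',(605,150),(390,455)),('BR',(385,100),(508,330)),('BL',(487,220),(380,338))]:
    P[n]=tri([t(*a),s(*b)]); print(n,P[n].round(3))
x=(P['BR']+P['BL']-P['FR']-P['FL'])/2; y=P['BR']+P['FR']-P['BL']-P['FL']
print('x',x,'z',np.cross(x,y)/np.linalg.norm(np.cross(x,y)))
j=lambda u,v:(312+u/5.16,250+v/5.16)
c=atz(T,j(167,148),.022);tab=atz(T,j(104,70),.02); print('disc',c,tab,np.degrees(np.arctan2(*(tab-c)[1::-1])),np.linalg.norm(tab-c))
g=[atz(T,j(146,110),.052),atz(T,j(187,158),.052)];print('grip',g,np.mean(g,0))
k=5.16
E
```

```text
seat [0.609 0.197 0.121]
FR [0.678 0.199 0.089]
FL [0.592 0.13  0.082]
BR [0.615 0.272 0.143]
BL [0.534 0.198 0.144]
x [-0.06079903  0.07050591  0.05788326] z [-0.32484698  0.4168402  -0.84895152]
disc [ 0.51770662 -0.05613276  0.022     ] [ 0.55776721 -0.0232965   0.02      ] 39.34027470179685 0.05183696664460845
grip [array([ 0.5332077 , -0.04403654,  0.052     ]), array([ 0.50944252, -0.06479643,  0.052     ])] [ 0.52132511 -0.05441649  0.052     ]
```

The crops confirm white round disc with its tab at yaw ≈40° and bar along the same line. From the images, the spindle leans right and *away* (z≈(0.32,-0.42,0.85)), which disagrees with the text's "towards". I'll check this from close by. First I move above the disc.

Call:
drive_tool --pt "0 -3.8 0 4 0 0 0" --pt "0 -3.8 0 4 0 0 0" --pt "0 -3.8 0 4 0 0 0" --pt "0 -3.8 0 4 0 0 0" --pt "0 -3.8 0 4 0 0 0" --pt "0 -3.8 0 4 0 0 0" --pt "0 -3.8 0 4 0 0 0" --pt "0 -3.8 0 4 0 0 0" --pt "0 -3.8 0 4 0 0 0" --pt "0 -3.8 0 4 0 0 0" --pt "0 -3.8 0 4 0 0 0" --pt "0 -3.8 0 4 0 0 0" --pt "0 0 0 0 0 -0.14 0" --pt "0 0 0 0 0 -0.14 0" --pt "0 0 0 0 0 -0.14 0" --pt "0 0 0 0 0 0 0"

```text
time_s: 2.1
position: [0.5146, -0.0539, 0.2222]
tcp_rot: [[0.643, -0.001, 0.766], [-0.766, 0.0, 0.643], [-0.001, -1.0, -0.001]]
wrist_force: [-0.5, 0.1, 0.3]
width: 0.0871
```

```bash
python3 - <<'E'
from h import *
c=snap('wrist','w1.png'); s=env.sense(); print(s['joints'],c['K'][0,0],c['k1'],c['pose'].round(3).tolist())
E
```

```text
[ 0.69877324  0.07685004 -0.67222677  1.75599474  0.04930754  1.326282
 -0.85768585] 422.7219583110467 -0.07378616552821757 [[0.643, 0.734, 0.219, 0.577], [-0.766, 0.616, 0.184, -0.003], [0.0, -0.287, 0.958, 0.385], [0.0, 0.0, 0.0, 1.0]]
```

View pics/w1.png

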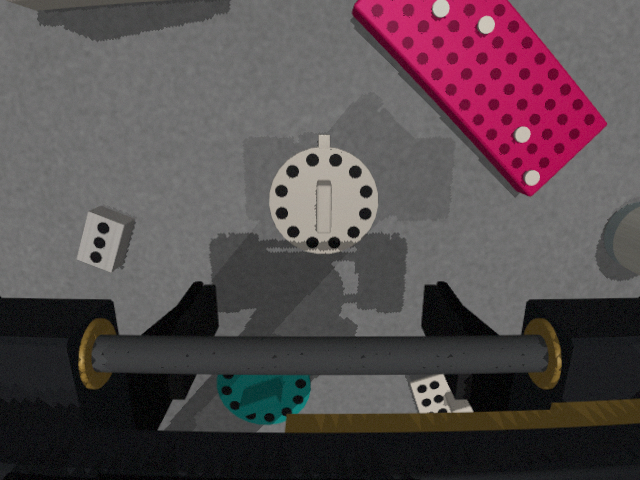

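The disc is at (324,201), with tab (324,140) straight "up", bar aligned with the tool z, and neighbours clear.

```bash
python3 - <<'E'
from h import *
c=load('w1.png'); s=env.sense(); R=np.array(s['tcp_rot']); p=np.array(s['position'])
cc=atz(c,(324,201),.022); b=[atz(c,(324.5,181),.052),atz(c,(323.5,233),.052)]; t=atz(c,(324.5,137),.022)
print(cc,b,np.mean(b,0),t)
for q in (cc,np.mean(b,0),t): print((R.T@(q-p)).round(4))
E
```

```text
[ 0.52139744 -0.05498671  0.022     ] [array([ 0.53857836, -0.04059886,  0.052     ]), array([ 0.50528114, -0.06763764,  0.052     ])] [ 0.52192975 -0.05411825  0.052     ] [ 0.56361863 -0.01992364  0.022     ]
[0.0052 0.2002 0.0046]
[0.0049 0.1702 0.0055]
[0.0054 0.2002 0.0595]
```

Call:
drive_tool --pt "0 0.5 5 0.5 0 0 0" --pt "0 0 5 0 0 0 0" --pt "0 0 5 0 0 0 0" --pt "0 0 3 0 0 0 0" --pt "0 0 1.5 0 0 0 0" --pt "0 0 0 0 0 0 0" --pt "1 0 0 0 0 0 0" --pt "1 0 0 0 0 0 0" --pt "1 0 0 0 0 0 0" --pt "1 0 0 0 0 0 0" --pt "1 0 0 0 0 0 0" --pt "1 0 0 0 0 0 0"

```text
time_s: 3.65
position: [0.5219, -0.0546, 0.0275]
tcp_rot: [[0.644, -0.0, 0.765], [-0.765, -0.0, 0.644], [0.0, -1.0, -0.0]]
wrist_force: [0.5, 0.2, 0.0]
width: 0.0349
```

Call:
drive_tool --pt "1 0 0 0 0 0 0" --pt "1 0 0 0 0 0 0" --pt "1 0 -3 0 0 0 0" --pt "1 0 -5 0 0 0 0" --pt "1 0 -6 0 0 0 0" --pt "1 0 -6 0 0 0 0" --pt "1 0 -5 0 0 0 0" --pt "1 -1.4 0 5.6 0 0 0" --pt "1 -1.4 0 5.6 0 0 0" --pt "1 -1.4 0 5.7 0 0 0" --pt "1 -1.4 0 5.7 0 0 0"

```text
time_s: 5.03
position: [0.6598, 0.1347, 0.277]
tcp_rot: [[0.643, -0.0, 0.766], [-0.766, -0.001, 0.643], [0.0, -1.0, -0.001]]
wrist_force: [0.5, -0.7, -0.8]
width: 0.0119
```

Call:
drive_tool --pt "1 0 0 0 0 -0.17 0" --pt "1 0 0 0 0 -0.17 0" --pt "1 0 0 0 0 -0.17 0" --pt "1 0 0 0 0 -0.17 0" --pt "1 0 0 0 0 -0.17 0" --pt "1 0 0 0 0 -0.17 0" --pt "1 0 0 0 0 -0.17 0" --pt "1 0 0 0 0 -0.17 0" --pt "1 0 0 0 0 -0.17 0" --pt "1 0 0 0 0 0 0" --pt "1 0 0 0 0 0 0"

```text
time_s: 6.4
position: [0.6587, 0.1337, 0.2772]
tcp_rot: [[0.792, -0.0, -0.61], [0.61, -0.0, 0.792], [-0.0, -1.0, 0.0]]
wrist_force: [0.1, -0.3, -0.5]
width: 0.0119
```

```bash
python3 - <<'E'
from h import *
c=snap('wrist','w2.png'); s=env.sense(); print(s['joints'],s['width'],c['pose'].round(3).tolist())
E
```

```text
[ 0.44775622  0.54660264 -1.05462585  1.27543756  0.46914605  1.57439975
  0.12163404] 0.011553951976643042 [[0.793, -0.584, -0.175, 0.613], [0.61, 0.759, 0.228, 0.196], [-0.0, -0.287, 0.958, 0.44], [0.0, 0.0, 0.0, 1.0]]
```

View pics/w2.png

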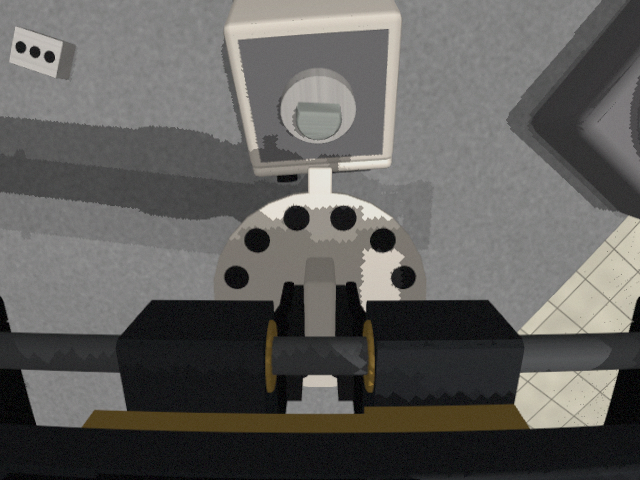

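The held disc's tab is at (319,180), and the drive has its low edge at the bottom. The spindle shifts toward the low edge, so it does lean right and away from the robot. I'll enlarge the spindle.

```bash
python3 - <<'E'
from h import *
i=cv2.imread('pics/w2.png')[0:185,220:405]
cv2.imwrite('pics/crop2.png',cv2.convertScaleAbs(cv2.resize(i[60:150,50:145],None,fx=6,fy=6,interpolation=cv2.INTER_CUBIC),alpha=1.2))
E
```

```text
(no output)
```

View pics/crop2.png

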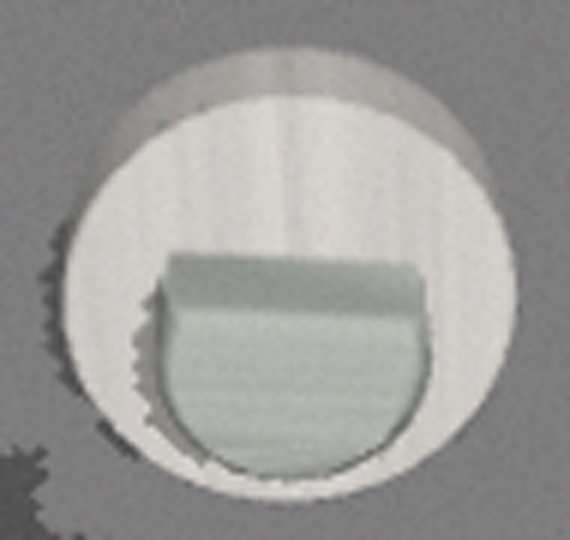

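```bash
cat > fit.py <<'E'
from h import *
from scipy.optimize import least_squares
def frame(yaw):
    t=np.radians(30); h=np.array([np.cos(yaw),np.sin(yaw),0]) # uphill horizontal
    x=h*np.cos(t)+np.array([0,0,np.sin(t)]); z=-h*np.sin(t)+np.array([0,0,np.cos(t)])
    return np.c_[x,np.cross(z,x),z]
E
cat > f1.py <<'E'
from fit import *
c=load('w2.png'); k=lambda *L:np.array([(270+u/6,60+v/6) for u,v in L])
ell=k((65,298),(517,298),(291,95),(291,500),(120,170),(465,175),(115,420),(470,415))
fl_end=k((175,307),(420,318)); fl_bot=k((169,255),(418,266)); low=k((298,480),(165,345),(431,355))
rect=np.array([(258,165),(384,157),(238,40),(388,30)])
def res(p,full=False):
    s=p[:3]; F=frame(p[3]); phi=p[4]; w,a,b,d=p[5:]
    W=lambda q:proj(c,s+np.atleast_2d(q)@F.T)
    r=[]
    th=np.linspace(0,2*np.pi,361); C=W(np.c_[.027*np.cos(th),.027*np.sin(th),0*th])
    for e in ell: 
        D=np.hypot(*(C-e).T); j=D.argmin(); n=C[j]-C.mean(0); r.append((e-C[j])@n/np.linalg.norm(n))
    cp,sp=np.cos(phi),np.sin(phi); hw=np.sqrt(.016**2-.007**2)
    def fp(y,z): return [cp*.007-sp*y,sp*.007+cp*y,z]
    r+=list((W([fp(hw,.014),fp(-hw,.014)])-fl_end).ravel()*1.0)
    r+=list((W([fp(hw,.0),fp(-hw,.0)])-fl_bot).ravel()*.3)
    r+=list((W([(a,w,-d),(a,-w,-d),(b,w,-d),(b,-w,-d)])-rect).ravel()*.7)
    r+=[(s[2]-.125)/.001,(d-.008)/.003]
    return np.array(r)
best=None
for ph in (-.3,0,.3):
    o=least_squares(res,[.609,.197,.125,2.23,ph,.045,-.05,.06,.008],loss='soft_l1',x_scale=[.01]*3+[.1,.1]+[.01]*4)
    print(o.cost,o.x.round(4)); 
print(o.fun.round(1)); print(frame(o.x[3]).round(3))
E
python3 f1.py
```

```text
3.947832917302196 [ 0.612   0.1956  0.1248  2.2902 -0.1232  0.0499 -0.0498  0.0517  0.008 ]
3.947832917302364 [ 0.612   0.1956  0.1248  2.2902 -0.1232  0.0499 -0.0498  0.0517  0.008 ]
3.947832917302546 [ 0.612   0.1956  0.1248  2.2902 -0.1232  0.0499 -0.0498  0.0517  0.008 ]
[-0.   0.3 -0.1  0.4 -0.4 -0.9 -0.6  0.1 -0.5  0.6  0.6  0.7  0.2 -0.3
 -0.1 -0.3  1.9 -0.2 -0.9 -0.  -0.4  0.2  1.5 -0.1 -0.2 -0. ]
[[-0.571 -0.752  0.329]
 [ 0.651 -0.659 -0.376]
 [ 0.5    0.     0.866]]
```

```bash
cat > plan.py <<'E'
from fit import *
from scipy.spatial.transform import Rotation as Ro
seat=np.array([.612,.1956,.125]); F=frame(2.290); PHI=-.123
def goal(h,phi=PHI):
    D=F@Ro.from_euler('z',phi).as_matrix()
    return seat+F[:,2]*(h+.0275), np.c_[-D[:,1],-D[:,2],D[:,0]]
def rel(h,phi=PHI):
    s=env.sense(); R=np.array(s['tcp_rot']);p=np.array(s['position']); g,G=goal(h,phi)
    rv=Ro.from_matrix(R.T@G).as_rotvec()
    print('rotvec',rv.round(4),'shift after rot cm',(G.T@(g-p)*100).round(3),'now',(R.T@(g-p)*100).round(3),'F tool',(R.T@s['wrist_force']).round(1),'T',(R.T@s['torque']).round(2),'q',np.round(s['joints'],2),'t',s['time_s'])
E
python3 - <<'E'
from plan import *
c=load('w2.png'); s=env.sense(); R=np.array(s['tcp_rot']);p=np.array(s['position'])
print(proj(c,p+np.array([[0,.0055,.058],[0,.0055,.048],[0,-.0245,.02]])@R.T)) 
rel(.05)
E
```

```text
[[315.62941656 162.31748813]
 [315.71606777 187.29604567]
 [315.28976767 280.70552571]]
rotvec [0.5215 0.059  0.0481] shift after rot cm [ 0.668  9.306 -0.848] now [0.32  8.52  3.881] F tool [1.1 0.8 0.3] T [-0.02  0.01 -0.12] q [ 0.45  0.55 -1.05  1.28  0.47  1.57  0.12] t 6.45
```

```bash
python3 - <<'E'
from h import *
g=cv2.cvtColor(cv2.imread('pics/w2.png'),cv2.COLOR_BGR2GRAY)
print(g[158:200,319].tolist()); print(g[182,300:340].tolist()); print(g[188:198,300].tolist(),g[188:198,335].tolist()); print(g[285,205:225].tolist(),g[285,415:440].tolist())
print(g[262,295:345].tolist())
E
```

```text
[104, 133, 132, 129, 119, 119, 135, 142, 132, 155, 197, 220, 227, 227, 229, 225, 226, 228, 227, 227, 225, 228, 226, 227, 226, 227, 226, 226, 227, 225, 226, 226, 224, 225, 223, 225, 226, 226, 226, 226, 226, 225]
[72, 71, 72, 74, 76, 76, 74, 78, 167, 206, 225, 227, 227, 225, 225, 226, 226, 226, 226, 226, 227, 228, 227, 227, 227, 227, 227, 227, 228, 227, 216, 183, 116, 116, 116, 120, 121, 119, 115, 116]
[75, 73, 74, 72, 86, 131, 193, 225, 225, 225] [120, 115, 117, 115, 113, 167, 219, 227, 226, 225]
[129, 132, 137, 135, 136, 131, 133, 132, 128, 117, 119, 117, 121, 117, 119, 119, 116, 117, 119, 118] [119, 118, 117, 120, 117, 116, 118, 121, 117, 119, 116, 127, 131, 134, 135, 134, 135, 131, 131, 134, 133, 131, 135, 132, 135]
[122, 117, 117, 120, 120, 117, 120, 120, 118, 118, 118, 101, 99, 103, 106, 103, 100, 104, 105, 104, 101, 105, 102, 103, 104, 103, 103, 100, 102, 104, 105, 104, 105, 101, 104, 102, 105, 100, 99, 119, 116, 122, 120, 123, 119, 119, 120, 119, 120, 123]
```

Call:
drive_tool --pt "1 0 0 0 0.13 0.015 0.012" --pt "1 0 0 0 0.13 0.015 0.012" --pt "1 0 0 0 0.13 0.015 0.012" --pt "1 0 0 0 0.13 0.015 0.012" --pt "1 0 0 0 0 0 0" --pt "1 0 0 0 0 0 0"

```text
time_s: 7.2
position: [0.6583, 0.1351, 0.278]
tcp_rot: [[0.815, -0.328, -0.477], [0.576, 0.374, 0.727], [-0.06, -0.868, 0.494]]
wrist_force: [0.7, -0.5, -0.7]
width: 0.0119
```

```bash
sed -i 's/^seat=.*/seat=np.array([.6094,.1963,.125])/' plan.py; python3 - <<'E'
from plan import *
rel(.045)
E
```

```text
Traceback (most recent call last):
  File "plan.py", line 4, in <module>
    def goal(h,phi=PHI):
                   ^^^
NameError: name 'PHI' is not defined
```

```bash
sed -i 's/^seat=.*/seat=np.array([.6094,.1963,.125]); F=frame(2.290); PHI=-.123/' plan.py; python3 - <<'E'
from plan import *
rel(.045)
E
```

```text
rotvec [ 0.0031  0.0027 -0.0004] shift after rot cm [ 0.46   9.919 -0.823] now [ 0.462  9.921 -0.793] F tool [ 0.4  0.1 -1. ] T [-0.61 -0.03 -0.19] q [ 0.48  0.82 -1.07  1.    0.2   1.81  0.16] t 7.2
```

Call:
drive_tool --pt "1 0.46 0 -0.8 0 0 0" --pt "1 0 4 0 0 0 0" --pt "1 0 4 0 0 0 0" --pt "1 0 2 0 0 0 0" --pt "1 0 1.5 0 0 0 0" --pt "1 0 1 0 0 0 0" --pt "1 0 0 0 0 0 0" --pt "1 0 0 0 0 0 0"

```text
time_s: 8.2
position: [0.6258, 0.1773, 0.1655]
tcp_rot: [[0.816, -0.328, -0.476], [0.574, 0.375, 0.728], [-0.06, -0.867, 0.494]]
wrist_force: [0.1, 0.8, -0.5]
width: 0.0118
```

```bash
python3 - <<'E'
from plan import *
rel(.0)
snap('scene','s3.png'); i=cv2.imread('pics/s3.png')[150:260,310:430]
a=cv2.resize(i,None,fx=4.5,fy=4.5,interpolation=cv2.INTER_CUBIC); cv2.imwrite('pics/s3c.png',a)
E
```

```text
rotvec [0.0024 0.0011 0.0007] shift after rot cm [-2.000e-03  2.014e+00  1.510e-01] now [-0.003  2.014  0.156] F tool [0.6 0.7 0.3] T [-0.83 -0.05 -0.2 ] q [ 0.53  0.84 -1.07  1.26  0.21  1.57  0.15] t 8.2
```

View pics/s3c.png

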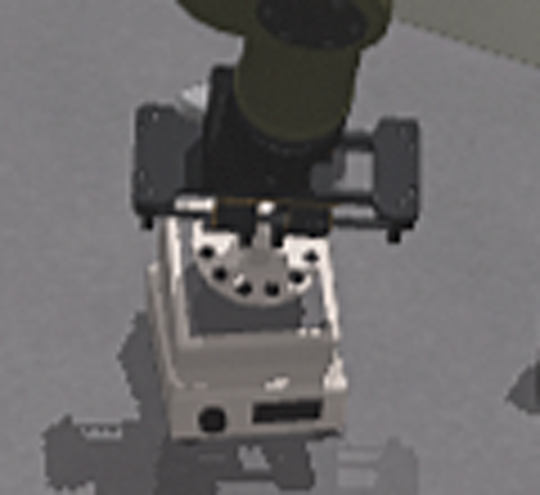

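The disc sits centred above the spindle. I correct 1.5 mm uphill and approach to feel for contact.

Call:
drive_tool --pt "1 0 0.2 0.15 0 0 0" --pt "1 0 0.2 0 0 0 0" --pt "1 0 0.15 0 0 0 0" --pt "1 0 0.1 0 0 0 0" --pt "1 0 0.1 0 0 0 0" --pt "1 0 0 0 0 0 0"

```text
time_s: 9.0
position: [0.6255, 0.1783, 0.1641]
tcp_rot: [[0.819, -0.322, -0.475], [0.571, 0.376, 0.73], [-0.057, -0.869, 0.491]]
wrist_force: [3.4, -11.6, 18.7]
width: 0.0115
```

```bash
python3 - <<'E'
from plan import *
rel(.0)
E
```

```text
rotvec [ 0.0054 -0.0014  0.0062] shift after rot cm [-0.039  1.841  0.137] now [-0.05   1.84   0.147] F tool [ -4.9 -21.7  -0.9] T [-0.6  -0.09  1.16] q [ 0.53  0.83 -1.07  1.27  0.21  1.56  0.15] t 9.0
```

Contact came about 4 mm earlier than expected. I back off 5 mm and check where the disc sits in the grip.

Call:
drive_tool --pt "1 0 -0.3 0 0 0 0" --pt "1 0 -0.4 0 0 0 0" --pt "1 0 0 0 0 0 0" --pt "1 0 0 0 0 0 0"

```text
time_s: 9.5
position: [0.6237, 0.1793, 0.1647]
tcp_rot: [[0.815, -0.33, -0.476], [0.576, 0.375, 0.727], [-0.062, -0.866, 0.496]]
wrist_force: [1.1, 0.3, -1.0]
width: 0.0116
```

```bash
python3 - <<'E'
from plan import *
rel(.0)
c=snap('wrist','w4.png'); s=env.sense(); R=np.array(s['tcp_rot']);p=np.array(s['position'])
C=load('w2.png')
# disc predicted in tool frame is same pixels in both
th=np.linspace(0,2*np.pi,721)
for y in (.0015,.0055,.0095):
    q=proj(c,p+np.c_[.048*np.cos(th),0*th+y,.048*np.sin(th)]@R.T); print(y,q[:,0].min(),q[:,0].max(),q[:,1].min(),proj(c,p+R@[0,y,.058]))
T=load('w4.png')
cv2.imwrite('pics/w4c.png',cv2.imread('pics/w4.png')[0:440,140:520])
E
```

```text
rotvec [ 0.0009  0.0017 -0.0017] shift after rot cm [ 0.051  1.795 -0.054] now [ 0.054  1.794 -0.053] F tool [ 1.1  0.6 -0.8] T [-0.77 -0.09 -0.22] q [ 0.52  0.84 -1.07  1.27  0.21  1.57  0.15] t 9.5
0.0015 203.95004819469358 427.85567230667647 190.6876663237279 [[315.48354746 165.28651851]]
0.0055 206.3156751775815 425.62666136593094 188.8886166955012 [[315.57031376 164.04248239]]
0.0095 208.5869287959231 423.48567736309496 187.16895364992473 [[315.65319765 162.85427049]]
```

View pics/w4c.png

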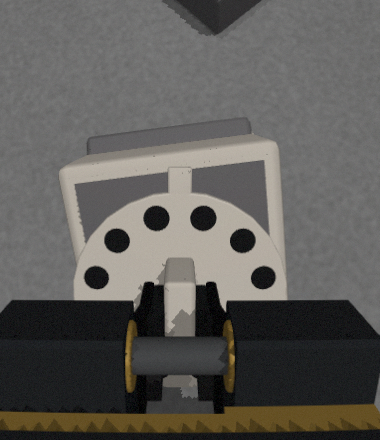

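Call:
drive_tool --pt "1 0.05 0.1 0 0 0 0" --pt "1 0 0.1 0 0 0 0" --pt "1 0 0.1 0 0 0 0" --pt "1 0 0.1 0 0 0 0" --pt "1 0 0 0 0 0 0" --pt "1 0 0 0 0 0 0"

```text
time_s: 10.3
position: [0.6234, 0.1806, 0.1617]
tcp_rot: [[0.816, -0.329, -0.475], [0.575, 0.375, 0.727], [-0.061, -0.867, 0.495]]
wrist_force: [-0.1, -0.8, -2.0]
width: 0.0125
```

```bash
python3 - <<'E'
from plan import *
rel(.0)
# disc outlines
for f,box in (('w1.png',(120,265,255,395)),):
    g=cv2.imread('pics/'+f); r0,r1,c0,c1=box; m=(g[r0:r1,c0:c1].min(2)>150).astype(np.uint8)
    m=cv2.morphologyEx(m,cv2.MORPH_OPEN,np.ones((15,15)),iterations=1) if 0 else m
    cs=max(cv2.findContours(m,cv2.RETR_EXTERNAL,cv2.CHAIN_APPROX_NONE)[0],key=cv2.contourArea)[:,0]+[c0,r0]
    print(cs.min(0),cs.max(0)); k=cs[cs[:,1]>150]; print(cv2.fitEllipse(k.astype(np.float32)))
E
```

```text
rotvec [ 0.0016  0.0012 -0.0004] shift after rot cm [-0.016  1.485 -0.015] now [-0.015  1.485 -0.013] F tool [-0.5  1.5 -1.5] T [-0.8  -0.07 -0.13] q [ 0.52  0.84 -1.07  1.27  0.21  1.56  0.15] t 10.3
[270 135] [377 241]
((323.27947998046875, 196.68373107910156), (94.12435913085938, 110.2900619506836), 89.27290344238281)
```

Call:
drive_tool --pt "1 0 0.1 0 0 0 0" --pt "1 0 0.1 0 0 0 0" --pt "1 0 0.1 0 0 0 0" --pt "1 0 0 0 0 0 0" --pt "1 0 0 0 0 0 0"

```text
time_s: 10.92
position: [0.6224, 0.1817, 0.1591]
tcp_rot: [[0.816, -0.329, -0.475], [0.575, 0.375, 0.727], [-0.061, -0.867, 0.495]]
wrist_force: [0.1, -0.6, -1.4]
width: 0.0117
```

```bash
python3 - <<'E'
from plan import *
rel(.0)
E
```

```text
rotvec [ 0.0015  0.0012 -0.0005] shift after rot cm [-0.016  1.181 -0.019] now [-0.016  1.181 -0.017] F tool [-0.2  0.9 -1.2] T [-0.84 -0.02 -0.17] q [ 0.52  0.84 -1.07  1.28  0.21  1.55  0.15] t 10.925
```

No force yet at h≈12 mm, which suggests it has entered. I go on gently.

Call:
drive_tool --pt "1 0 0.1 0 0 0 0" --pt "1 0 0.1 0 0 0 0" --pt "1 0 0.1 0 0 0 0" --pt "1 0 0.1 0 0 0 0" --pt "1 0 0 0 0 0 0" --pt "1 0 0 0 0 0 0"

```text
time_s: 11.68
position: [0.6211, 0.1832, 0.1557]
tcp_rot: [[0.816, -0.329, -0.475], [0.575, 0.375, 0.727], [-0.061, -0.867, 0.495]]
wrist_force: [0.1, -0.5, -1.3]
width: 0.0114
```

```bash
python3 - <<'E'
from plan import *
rel(.0)
E
```

```text
rotvec [ 0.0016  0.0012 -0.0003] shift after rot cm [-0.02   0.785 -0.018] now [-0.02   0.785 -0.017] F tool [-0.1  0.9 -1. ] T [-0.8  -0.04 -0.22] q [ 0.53  0.84 -1.07  1.29  0.21  1.55  0.15] t 11.675
```

Call:
drive_tool --pt "1 0 0.1 0 0 0 0" --pt "1 0 0.1 0 0 0 0" --pt "1 0 0.1 0 0 0 0" --pt "1 0 0.1 0 0 0 0" --pt "1 0 0 0 0 0 0" --pt "1 0 0 0 0 0 0"

```text
time_s: 12.42
position: [0.6203, 0.1843, 0.1535]
tcp_rot: [[0.816, -0.328, -0.475], [0.574, 0.375, 0.728], [-0.06, -0.867, 0.494]]
wrist_force: [1.3, -3.5, 5.2]
width: 0.0115
```

```bash
python3 - <<'E'
from plan import *
rel(.0)
E
```

```text
rotvec [0.0021 0.001  0.0007] shift after rot cm [-0.027  0.532 -0.024] now [-0.027  0.532 -0.023] F tool [-1.3 -6.2 -0.6] T [-0.61 -0.08  0.25] q [ 0.53  0.84 -1.07  1.29  0.22  1.54  0.15] t 12.425
```

Contact at h≈5.3 is 13–14 mm below the first contact, as it should be at the shoulder. I press a little to seat it.

Call:
drive_tool --pt "1 0 0.1 0 0 0 0" --pt "1 0 0.1 0 0 0 0" --pt "1 0 0.1 0 0 0 0" --pt "1 0 0 0 0 0 0" --pt "1 0 0 0 0 0 0"

```text
time_s: 13.05
position: [0.6203, 0.1843, 0.1535]
tcp_rot: [[0.817, -0.326, -0.475], [0.573, 0.375, 0.728], [-0.059, -0.868, 0.494]]
wrist_force: [0.7, -8.4, 16.5]
width: 0.0117
```

```bash
python3 - <<'E'
from plan import *
rel(.0)
for n in ('scene','wrist'): snap(n,n[0]+'5.png')
a=cv2.resize(cv2.imread('pics/s5.png')[170:250,330:410],None,fx=5,fy=5,interpolation=cv2.INTER_CUBIC); b=cv2.imread('pics/w5.png')[0:400,140:520]
cv2.imwrite('pics/m5.png',np.hstack([a,b]))
E
```

```text
rotvec [0.003  0.0005 0.0026] shift after rot cm [-0.031  0.525 -0.023] now [-0.032  0.525 -0.021] F tool [ -5.2 -17.7   1.7] T [-0.28 -0.05  1.22] q [ 0.53  0.84 -1.07  1.29  0.22  1.54  0.15] t 13.05
```

View pics/m5.png

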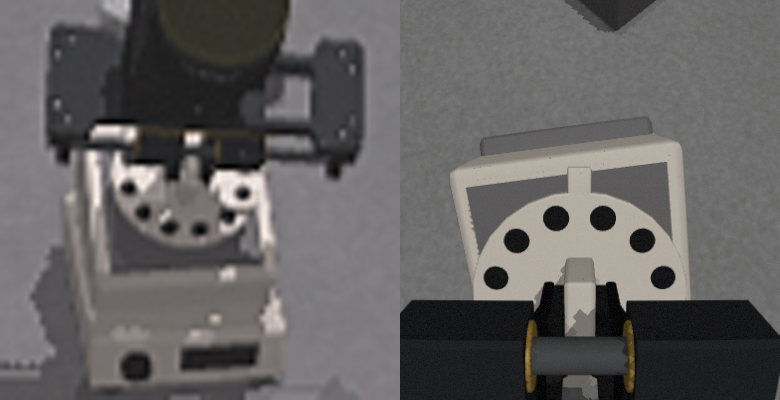

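Hard stop (force rises, no travel). I ease off and make a small twist to verify that the flats are engaged.

Call:
drive_tool --pt "1 0 -0.3 0 0 0 0" --pt "1 0 0 0 0 0.08 0" --pt "1 0 0 0 0 0.08 0" --pt "1 0 0 0 0 0.08 0" --pt "1 0 0 0 0 0 0"

```text
time_s: 13.78
position: [0.62, 0.1855, 0.1542]
tcp_rot: [[0.905, -0.328, -0.269], [0.387, 0.376, 0.842], [-0.175, -0.867, 0.467]]
wrist_force: [-0.3, -2.6, 7.8]
width: 0.0118
```

```bash
python3 - <<'E'
from plan import *
rel(.0)
E
```

```text
rotvec [ 0.0011 -0.237   0.0009] shift after rot cm [-0.062  0.532 -0.161] now [-0.023  0.532 -0.17 ] F tool [-2.6 -7.6  1.5] T [-0.27 -0.59  0.29] q [ 0.5   0.81 -1.02  1.29  0.17  1.53 -0.06] t 13.775
```

Call:
drive_tool --pt "1 0 0 0 0 -0.08 0" --pt "1 0 0 0 0 -0.08 0" --pt "1 0 0 0 0 -0.08 0" --pt "1 0 0 0 0 0 0"

```text
time_s: 14.28
position: [0.6205, 0.1848, 0.1537]
tcp_rot: [[0.816, -0.327, -0.476], [0.575, 0.376, 0.727], [-0.059, -0.867, 0.495]]
wrist_force: [0.8, -2.2, 5.7]
width: 0.012
```

```bash
python3 - <<'E'
from plan import *
rel(.0)
E
```

```text
rotvec [0.0014 0.0021 0.0017] shift after rot cm [-0.071  0.534 -0.055] now [-0.072  0.534 -0.054] F tool [-1.  -6.   0.8] T [-0.46 -0.04  0.17] q [ 0.53  0.84 -1.07  1.29  0.21  1.54  0.15] t 14.275
```

The twist met 0.55 N·m, about ten times what friction on the end face could give, so the flats are engaged. I release and withdraw along the axis.

Call:
drive_tool --pt "0.5 0 -0.1 0 0 0 0" --pt "0.5 0 0 0 0 0 0" --pt "0.5 0 0 0 0 0 0" --pt "0.5 0 0 0 0 0 0" --pt "0.5 0 -1 0 0 0 0" --pt "0.5 0 -2 0 0 0 0" --pt "0.5 0 -4 0 0 0 0" --pt "0.5 0 -4 0 0 0 0" --pt "0.5 0 -4 0 0 0 0" --pt "0.5 0 0 -4 0 0 0" --pt "0.5 0 0 -4 0 0 0" --pt "0.5 0 0 0 0 0 0" --pt "0.5 0 0 0 0 0 0"

```text
time_s: 15.9
position: [0.7073, 0.0708, 0.2443]
tcp_rot: [[0.816, -0.329, -0.476], [0.576, 0.376, 0.726], [-0.06, -0.866, 0.496]]
wrist_force: [-0.7, 0.1, 0.6]
width: 0.0436
```

```bash
python3 - <<'E'
from plan import *
rel(.0)
snap('wrist','w6.png');snap('scene','s6.png');snap('top','t6.png')
f=lambda i,k:cv2.resize(i,None,fx=k,fy=k,interpolation=cv2.INTER_CUBIC)
w=f(cv2.imread('pics/w6.png'),.75); a=f(cv2.imread('pics/s6.png')[165:255,325:415],3.2); 
p=np.zeros((360,800,3),np.uint8); p[:,:480]=w; p[:288,490:778]=a; cv2.imwrite('pics/m6.png',p)
E
```

```text
rotvec [0.0003 0.0023 0.0001] shift after rot cm [-0.06  15.523  7.85 ] now [-0.043 15.52   7.855] F tool [-0.6 -0.3  0.7] T [-0.65 -0.06 -0.19] q [ 0.46  0.93 -1.02  0.85  0.27  1.88  0.27] t 15.9
```

View pics/m6.png

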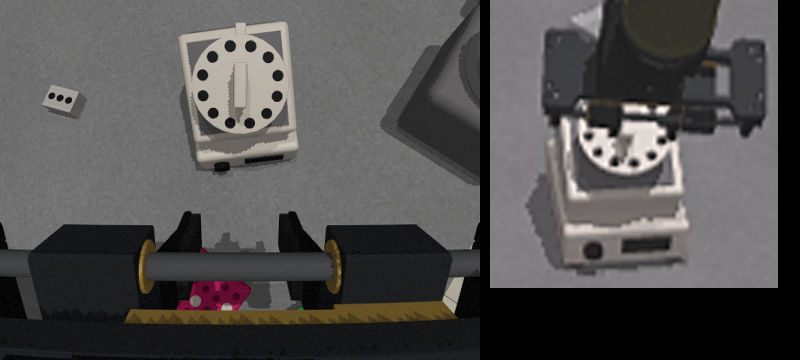

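```bash
python3 - <<'E'
from plan import *
c=load('w6.png'); g=cv2.imread('pics/w6.png')
# radial edge search about the plate centre
cx,cy=319,111; pts=[]
gr=cv2.GaussianBlur(cv2.cvtColor(g,cv2.COLOR_BGR2GRAY),(3,3),0).astype(float)
for a in np.radians(np.arange(0,360,5)):
    r=np.arange(50,76,.5); u=cx+r*np.cos(a); v=cy+r*np.sin(a)
    s=cv2.remap(gr.astype(np.float32),u.astype(np.float32)[None],v.astype(np.float32)[None],1)[0]
    d=s[4:]-s[:-4]; j=d.argmin()
    if d[j]<-40: pts.append((cx+r[j+2]*np.cos(a),cy+r[j+2]*np.sin(a)))
pts=np.array(pts); print(len(pts),cv2.fitEllipse(pts.astype(np.float32)))
sa=np.array([.612,.1956,.1248]); th=np.linspace(0,2*np.pi,721)
def res(q):
    C=proj(c,sa+(np.c_[.048*np.cos(th)+q[0],.048*np.sin(th)+q[1],0*th+.022+q[2]])@F.T)
    D=pts[:,None]-C[None]; j=(D**2).sum(2).argmin(1); n=C[j]-C.mean(0); n/=np.linalg.norm(n,axis=1)[:,None]
    return ((pts-C[j])*n).sum(1)
for h0 in (0,.014):
    o=least_squares(res,[0,0,h0],loss='soft_l1',f_scale=.5,x_scale=.01,diff_step=1e-3); print(o.cost,o.x.round(4),np.median(abs(o.fun)))
for h in (0,.014):
    o=least_squares(lambda q:res([q[0],q[1],h]),[0,0],loss='soft_l1',f_scale=.5,x_scale=.01,diff_step=1e-3);print(h,o.cost,o.x.round(4))
E
```

```text
56 ((318.3126525878906, 110.55209350585938), (131.4813995361328, 135.1790313720703), 2.3216121196746826)
29.77462530248723 [-0.0002 -0.0004 -0.0019] 0.1893676984130075
29.774625302487163 [-0.0002 -0.0004 -0.0019] 0.18936770021147595
0 31.99719887798458 [-0.0001 -0.0004]
0.014 77.38574240646128 [ 0.0021 -0.0001]
```

The measured plate height (−2 ± 2 mm from home) and centre (within 0.5 mm of the axis) say the disc is fully home. I'm handing in.

```bash
python3 -c "
from workcell import env
print(env.sign_off())"
```

```text
the job is handed in; nothing more can be done
None
```

The white round disc is on the D-spindle, pushed home and released. I handed the job in at about 16 s of the 61 s allowed. Nothing else on the bench was grasped or, as far as I know, touched, and I did not re-view the other items at the end.

**Fit**
- The first touch, slightly off-centre, met the spindle end at about 22 N, so I backed off. After re-centring, the disc slid on with almost no force.
- It stopped hard 13 mm below that first contact, where 14 mm was expected. I pressed it home at about 18 N.
- A small test twist met about 0.55 N·m, far more than plain friction would give, so I took the flats to be engaged.

**Final camera check**
- The fitted disc is on the spindle axis to within about 0.5 mm.
- Its height came out 2 mm below home, within the roughly 2 mm error of that fit. A disc resting on the spindle end fitted clearly worse.
- The disc stayed put after release, and the gripper was clear of it.

**What disagreed**
- The images show the spindle leaning to the robot's right and away from it, while the text says a little towards it. I followed the images.
- My arm-based height estimate read about 4–5 mm high throughout, so I relied on the contact forces for depth.
- During the twist the tool turned 0.24 rad, more than the stated 0.1 rad match, and the finger width did not change. I did not test the other direction.

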